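# Shut the loaded drawer of the cassette warmer, try its lid and hold it open

## Robot

A 6-joint arm with a two-finger parallel gripper is mounted at the origin on a cart in front of the work surface, level with it; the furniture and walls round the work are solid. World frame = base frame: x ahead of the robot, y to its left, z up, the work surface at z = 0. Lengths are in m, angles in rad, forces in N, time in s.
With the tool pointing down it reaches from about 0.35 to 0.925 m from the base axis. Payload 6.4 kg.
Tool frame: the origin (TCP) lies on the centre line of the jaws, within the pads' length; the fingertips stand 25 mm ahead of it and the grasp point (between the pads) lies 6 mm ahead of it; z points along the fingers, y is the direction in which the jaws open and shut (so a half turn about z gives the same grasp; the last joint's range is limited). The gripper opens to 85 mm and grips with 20 to 120 N. Pads are 22 mm wide; open, the fingers measure 114 mm over their backs; the gripper's body (76 mm by 85 mm) begins 54 mm behind the grasp point. The pads swing forward as they close: fully open they stand 13 mm farther back than shut.
Start: joints at [-0.174, 0.245, 1.558, -0, 1.339, -0.174], TCP at [0.65, 0, 0.256] pointing down, gripper open.
Joint ranges: [-3.13, 3.13], [-1.02, 2.26], [0.13, 2.54], [-0.95, 4.09], [0.21, 2.88], [-2.74, 2.74]. Speed limits (rad/s): [2.57, 2.57, 3.14, 3.14, 3.14, 3.14].

## Interface

Orientations are given as [roll, pitch, yaw] about the fixed x, y, z axes, in that order (R = Rz(yaw) Ry(pitch) Rx(roll)).
In Python, from plant import ctrl gives the robot as it stands.
- The arm moves only by the tool apply_moves, never from a script. Its argument "moves" is a list of rows, each a list of 3 entries, a list of its own where there are three numbers: the shift along the tool's x, y, z in m, then the turn about the tool's z in rad, then the closure in counts, from 0 (fully open) to 255 (shut). A call has 1 to 12 rows; each row shifts and turns the commanded pose from where the row before left it, along the tool's axes as they then stand; what a row does not reach is not made up. A row lasts 1/12 s, in which the tool goes at most 41.7 mm and 7.16 degrees, less where a joint would pass 70% of its speed; a pose out of reach is approached as far as the arm can. A call is refused whole if a number of a shift passes 0.0417 or a number of a turn 0.125, either way. A call with a gripper value outside its range is refused whole. The fingers move at their own pace and stop on an object; "squeeze" is the grip in N (left out, the last holds). Time passes only in rows, so rows that do not move let the fingers close. It gives the time, the measured TCP pose, the force and the opening at its end, in the units of the state.
- ctrl.observe(): the state, without advancing time (a new reading comes with each control period).
- ctrl.capture(name): name is "scene" or "side" or "wrist"; returns a dict with "image" (400x640x3 uint8, blue, green, red), "K" (3x3 intrinsics, pixels), "D" ([k1, k2, p1, p2, k3] as OpenCV has them; the pictures are not rectified), "cam_to_world" (4x4, takes a point from camera to world coordinates); the wrist camera has in their place "hand_eye" (4x4, takes a point from camera to tool coordinates, whose origin is the TCP and whose axes are the flange's). Camera axes: x right, y up, looking along -z (the intrinsics and any distortion apply to the point x, -y, -z); pixel columns grow to the right and rows downward; lengths in m; the calibration is good to about 2 mm. A picture is of the moment at which its call begins: read the wrist's pose just before it. There is no depth.
- ctrl.close_job(): hands the job in, once; it reports no verdict.
The state is a dict: "clock": time; "joints": joint angles; "dq": joint speeds; "joint_torque": joint torques, N m; "tcp_pos": TCP position; "tcp_rot": TCP orientation; "force": force on the tool from outside, world axes, zero at the start; "ft_torque": the same for the moment, N m; "finger_gap": finger opening in m.
Only numpy, scipy, OpenCV 4.12 (cv2) and the standard library are available. Lean on these libraries where they do the work, as an engineer would, in place of code of your own. Each camera call takes 0.05 s, during which the arm holds its last target. There are 200 camera calls.

## Task

The drawer of the white cassette warmer has been loaded and left out: push it fully home first, because the lid must not be raised while the drawer is still out. Then tug the lid up by its steel bow handle to find out whether its hidden catch holds it, without having touched the orange release button; if it is caught, press the button right down. Raise the lid by at least 45 degrees and finish while holding it there for a colleague to unload, since it falls shut when let go; leave everything else where it stands.

Things in the scene. Friction and masses are not known exactly. Their poses are not given: they have to be found in the camera images.
- case: white bench-top cassette warmer, fixed to the bench, 220 mm deep (x), 330 mm wide (y), top deck 85 mm above the bench. Origin: centre of its underside. Its x axis points from its front to its back (away from the robot), y to its left, z up. The lid is over the left bay, the drawer in the right bay. To its right a fixed black partition, 242 mm tall and 25 mm thick, crosses the bench from front to back at y = -0.235 m (x from 0.18 to 0.92 m): pass over it
- drawer (a joint): drawer slide in m: 0 = fully home, grows as the drawer comes out along -x of the case (starts 0.03 to 0.055 out). Moves with about 2.5 N of friction and stays where it is left; nothing holds it at home but the end stop
- drawer_pull (a point): centre of the drawer's pull: a level steel bar 10 mm thick and 72 mm long (along y of the case), 50 mm above the bench and, at its axis, 20 mm in front of the white drawer face (118 mm wide, from 18 to 74 mm above the bench). The case's top above the drawer ends at the case front, where the drawer face also comes to rest
- lid (a joint): lid hinge angle in rad: 0 = shut and level, grows as the front is raised, 1.25 = stop. The lid is a grey frame (186 mm wide, 156 mm deep, 14 mm thick, weighing 0.3 to 0.65 kg) with a clear window; it has no stay and falls shut when let go. A caught lid lifts only about 2.5 mm at its front (0.017 rad) and then stops hard; a free lid simply comes up with 3 to 8 N if the handle is led along its arc about the hinge. Caught or free cannot be seen from outside
- lid_handle (a point): middle of the lid's bow handle: a level steel bar 11 mm thick, 100 mm long between its two posts, along y of the case. Shut, its axis is 138 mm above the bench and 36 mm above the lid's upper face. Moves with the lid
- lid_hinge (a point): point on the lid's hinge line, behind the middle of the lid, 88 mm above the bench; the hinge line runs along y of the case. The handle's bar lies 127 mm in front of it and 50 mm above it when the lid is shut
- release (a joint): release button travel in m: 0 = up, 0.009 = right down. It takes about 3 to 4 N and stays down once pressed; when right down, it has thrown the catch clear of the lid, and the catch stays clear (the lid does not rise by itself)
- release_top (a point): centre of the top face of the orange round release button, 24 mm in diameter, on the grey deck in front of the lid; it stands 14 mm proud of the deck when up, 5 mm when down, and is pressed straight down. The lid's front edge is 38 mm behind it and 17 mm higher than the deck
- kitchen_timer: loose small timer, 60 x 66 x 18 mm, standing on the case above the back of the drawer. Origin: centre of its underside
- dropper_bottle: loose brown dropper bottle with a red teat, 43 mm in diameter, 112 mm tall. Origin: centre of its underside
- brown_jar: loose brown glass jar with a white cap, 32 mm in diameter, 59 mm tall. Origin: centre of its underside
- small_bottle: loose small brown bottle with a black cap, 26 mm in diameter, 52 mm tall. Origin: centre of its underside

How it is judged:
On the way, in this order (a step that is already met when the one before it is completed fails the run):
1. the drawer is pushed fully home (value of joint drawer below 0.004 m and value of joint lid below 0.006 rad), for 0.2 s.
2. the lid is tugged up through the play of its catch, with the release button still untouched (value of joint lid above 0.01 rad and contact force between the fingers and lid above 1 N and value of joint release below 0.002 m), for 0.05 s.
At the end, for the whole second after the job is handed in: the lid is raised by more than 0.70 rad (40 degrees) and at rest, held there by the fingers (more than 1 N on it), with the drawer home to within 4 mm (value of joint lid above 0.7 rad and velocity of joint lid between -0.1 and 0.1 rad/s and contact force between the fingers and lid above 1 N and value of joint drawer below 0.004 m); the arm keeps its last pose, push and grip.
It fails at once if the lid is raised while the drawer is out (value of joint lid above 0.05 rad and value of joint drawer above 0.015 m).
It fails at once if another thing is moved by more than 30 mm (distance of any of kitchen_timer, dropper_bottle, brown_jar, small_bottle from where it was at the start of the episode above 0.03 m).
It also fails if it takes over 66 s, if anything falls off the work surface, if the arm or the gripper's body presses on something with over 40 N, if the wrist force passes 120 N, or if a joint passes its speed limit or range.

## Working session

There is one attempt and no reset: what is moved stays moved. The work goes in short steps, Python scripts to look and compute and a tool call to move; the robot and the scene stay as the last step left them, time stands still between calls to the robot, and variables do not carry over. Pictures are saved under pics/ and viewed, about 8 in all and at most 12, crops included, and the job is handed in when it is done.

Besides the shell and the picture viewer there is one more tool, called after "Emit:" as name(argument=value, ...), one argument or row to a line, values as JSON. apply_moves: Moves the arm, as the interface text tells. Its arguments: {"type":"object","properties":{"moves":{"type":"array","items":{"type":"array"}},"squeeze":{"type":"number"}},"required":["moves"]}

```bash
ls; mkdir -p pics
cat > h.py <<'E'
import numpy as np, cv2
from plant import ctrl
from scipy.spatial.transform import Rotation as R
def ray(c,px,T=None):
    T=c["cam_to_world"] if T is None else T
    T=np.array(T)
    u=cv2.undistortPoints(np.array([[px]],float),np.array(c["K"],float),np.array(c["D"],float))[0,0]
    d=T[:3,:3]@np.array([u[0],-u[1],-1.]); return T[:3,3],d
def onz(c,px,z,T=None):
    o,d=ray(c,px,T); return o+d*(z-o[2])/d[2]
def proj(c,p,T=None):
    T=np.linalg.inv(np.array(c["cam_to_world"] if T is None else T)); q=T[:3,:3]@np.array(p)+T[:3,3]
    q=np.array([q[0],-q[1],-q[2]])
    return cv2.projectPoints(q.reshape(1,1,3),np.zeros(3),np.zeros(3),np.array(c["K"],float),np.array(c["D"],float))[0].ravel()
def wristT(c,s):
    r=np.array(s["tcp_rot"]); M=np.eye(4); M[:3,:3]=R.from_euler("xyz",r).as_matrix() if r.shape==(3,) else r
    M[:3,3]=s["tcp_pos"]; return M@np.array(c["hand_eye"])
E
python3 - <<'E'
from h import *
import pickle
s=ctrl.observe();print(s)
d={"s":s}
for n in("scene","side","wrist"):
    d[n]=ctrl.capture(n);cv2.imwrite(f"pics/{n}0.png",d[n]["image"])
    print(n,d[n].get("cam_to_world"),d[n].get("hand_eye"))
pickle.dump(d,open("d0.pkl","wb"))
E
```

```text
pics
{'clock': 0.0, 'joints': array([-1.74136961e-01,  2.45801604e-01,  1.55904953e+00, -3.36568378e-05,
        1.33869524e+00, -1.74114776e-01]), 'dq': array([ 0.00146597, -0.00052886,  0.00046238, -0.00024574,  0.0002257 ,
        0.00044125]), 'joint_torque': array([ 6.17919522e-04, -4.29512215e+01, -3.26122355e+01, -1.30276699e-04,
        5.42047856e-03, -1.36905024e-05]), 'tcp_pos': array([6.49475443e-01, 6.65426172e-05, 2.55169158e-01]), 'tcp_rot': array([-3.13966280e+00, -3.06210763e-04,  1.57078162e+00]), 'force': array([-0.16547149,  0.00366285,  0.0964957 ]), 'ft_torque': array([ 0.03955349,  0.0406849 , -0.00024088]), 'finger_gap': 0.08547712226196653}
scene [[ 0.78441508  0.26476577 -0.56088507  0.11268799]
 [-0.62022558  0.34014324 -0.70684002 -0.4662064 ]
 [ 0.00363422  0.90233124  0.43102799  0.47177652]
 [ 0.          0.          0.          1.        ]] None
side [[-0.99034749  0.04160925 -0.13221395  0.46752608]
 [-0.13763117 -0.4081864   0.90246414  1.09512459]
 [-0.01641708  0.91194985  0.4099731   0.52871376]
 [ 0.          0.          0.          1.        ]] None
wrist None [[ 1.82109721e-04  9.61153805e-01  2.76013280e-01  7.02808119e-02]
 [ 9.99999918e-01 -2.75169745e-04  2.98430356e-04  3.25798687e-05]
 [ 3.62787976e-04  2.76013203e-01 -9.61153776e-01 -1.17666463e-01]
 [ 0.00000000e+00  0.00000000e+00  0.00000000e+00  1.00000000e+00]]
```

View pics/scene0.png

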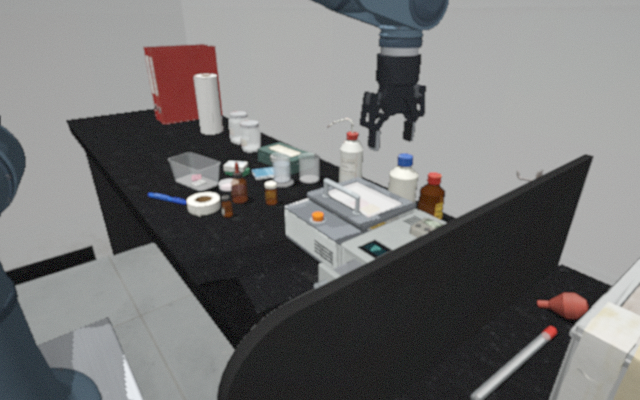

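View pics/side0.png

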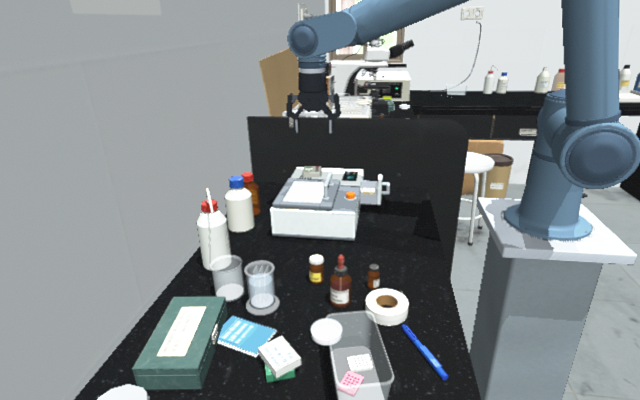

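View pics/wrist0.png

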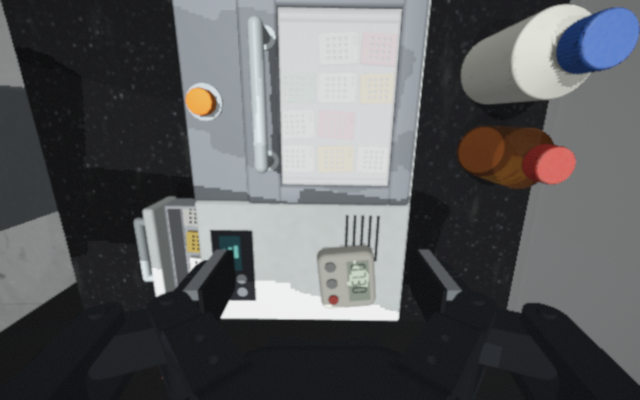

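The wrist view shows everything needed: button (200,101), handle bar (255,22)–(263,168), pull (139,220)–(147,281), timer (347,277).

Run:
```python
from h import *
import pickle
d=pickle.load(open("d0.pkl","rb"));c=d["wrist"];T=wristT(c,d["s"])
print(T[:3,3])
im=c["image"].astype(int);b,g,r=im[...,0],im[...,1],im[...,2]
m=((r>200)&(g>90)&(g<180)&(b<90)).astype(np.uint8);m[:, 400:]=0
n,_,st,ce=cv2.connectedComponentsWithStats(m);k=1+np.argmax(st[1:,4]);print("btn",st[k],ce[k],onz(c,ce[k],.099,T))
for n,p,z in[("h1",(255,22),.1435),("h2",(263,168),.1435),("pull1",(139,220),.055),("pull2",(147,281),.055),("case front L",(196,201),.085),("case front top",(175,0),.085),("case right back",(399,320),.085),("case mid back",(411,203),.085),("drawerface top far",(155,203),.074),("drawface near",(165,297),.074),("lid fl",(240,0),.102),("lid bl",(430,0),.102),("lid br",(408,200),.102),("timer1",(318,250),.103),("timer2",(374,303),.103),("red",(550,165),.1)]:
    print(n,onz(c,p,z,T).round(4))
cv2.imwrite("pics/crop.png",cv2.resize(c["image"][0:330,110:440],None,fx=1.8,fy=1.8,interpolation=cv2.INTER_CUBIC))
sc=d["scene"];print("scene btn",onz(sc,(318,216),.099))
print("side btn",onz(d["side"],(351,196),.099))
```

```text
[0.64973613 0.07031132 0.37285686]
btn [186  89  26  26 407] [197.98525799 102.38820639] [0.54003211 0.08201086 0.099     ]
h1 [0.6032 0.1323 0.1435]
h2 [0.6029 0.0315 0.1435]
pull1 [ 0.4408 -0.0433  0.055 ]
pull2 [ 0.4373 -0.1215  0.055 ]
case front L [ 0.5212 -0.0122  0.085 ]
case front top [0.5251 0.164  0.085 ]
case right back [ 0.7371 -0.1536  0.085 ]
case mid back [ 0.7395 -0.0141  0.085 ]
drawerface top far [ 0.4731 -0.0176  0.074 ]
drawface near [ 0.4673 -0.131   0.074 ]
lid fl [0.5839 0.1588 0.102 ]
lid bl [0.7347 0.1586 0.102 ]
lid br [ 0.7311 -0.0062  0.102 ]
timer1 [ 0.6451 -0.0579  0.103 ]
timer2 [ 0.7039 -0.1188  0.103 ]
red [0.8589 0.0268 0.1   ]
scene btn [0.53528297 0.07497823 0.099     ]
side btn [0.53691111 0.10396234 0.099     ]
```

View pics/crop.png

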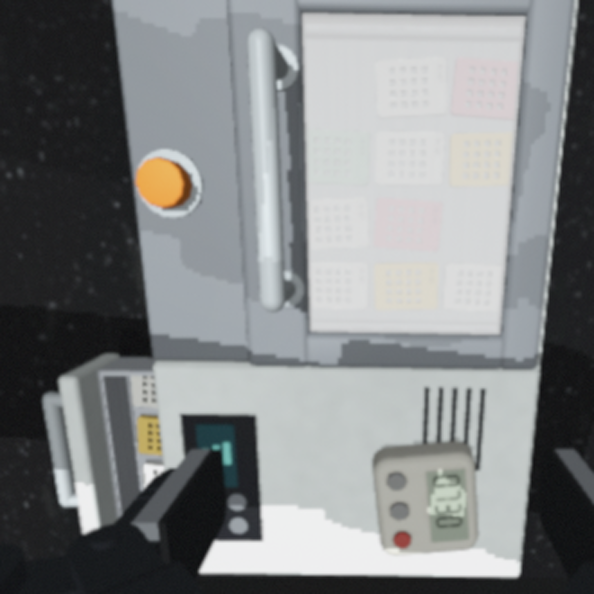

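Emit:
apply_moves(
  moves=[
    [[-0.012,-0.037,0],0,255],
    [[-0.012,-0.037,0],0,255],
    [[-0.012,-0.037,0],0,255],
    [[-0.012,-0.037,0],0,255],
    [[-0.012,-0.037,0],0,255],
    [[-0.012,-0.037,0],0,255],
    [[-0.01,-0.038,0],0,255],
    [[0,0,0.04],0,255],
    [[0,0,0.04],0,255],
    [[0,0,0.04],0,255],
    [[0,0,0.04],0,255],
    [[0,0,0],0,255],
  ],
  squeeze=40,
)

```text
clock: 1.15
tcp_pos: [0.384, -0.079, 0.0889]
tcp_rot: [-3.127, -0.008, 1.57]
force: [-1.5, 1.2, -1.4]
finger_gap: -0.0
```

Emit:
apply_moves(
  moves=[
    [[0,0,0.02],0,255],
    [[0,0.0,0.012],0,255],
    [[0,0.01,0],0,255],
    [[0,0.01,0],0,255],
    [[0,0.01,0],0,255],
    [[0,0.01,0],0,255],
    [[0,0.01,0],0,255],
    [[0,0.006,0],0,255],
    [[0,0.006,0],0,255],
  ],
)

```text
clock: 1.9
tcp_pos: [0.4532, -0.0822, 0.0651]
tcp_rot: [3.141, 0.0, 1.571]
force: [-3.0, 0.0, 3.2]
finger_gap: 0.0001
```

Run:
```python
from h import *
s=ctrl.observe();print(s["tcp_pos"],s["force"]);c=ctrl.capture("wrist");w=c["image"];s2=ctrl.capture("side")["image"][140:260,240:440]
cv2.imwrite("pics/a.png",np.vstack([cv2.resize(w,(480,300)),cv2.resize(s2,(480,288),interpolation=cv2.INTER_CUBIC)]))
```

```text
[ 0.45318954 -0.08222059  0.06506629] [-3.02230661  0.04960499  3.22466912]
```

View pics/a.png

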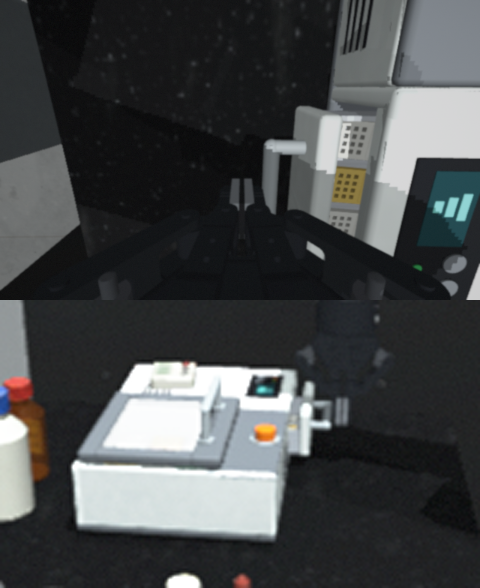

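Fingers touch the pull (force −3 N), drawer still a few cm out. Keep pushing.

Emit:
apply_moves(
  moves=[
    [[0,0.005,0],0,255],
    [[0,0.005,0],0,255],
    [[0,0.005,0],0,255],
    [[0,0.004,0],0,255],
    [[0,0,0],0,255],
  ],
)

```text
clock: 2.42
tcp_pos: [0.4714, -0.0818, 0.064]
tcp_rot: [-3.141, -0.0, 1.571]
force: [-0.2, -0.9, -0.4]
finger_gap: -0.0001
```

Emit:
apply_moves(
  moves=[
    [[0,0.005,0],0,255],
    [[0,0.004,0],0,255],
    [[0,0.003,0],0,255],
    [[0,0.003,0],0,255],
  ],
)

```text
clock: 2.75
tcp_pos: [0.4742, -0.0816, 0.0635]
tcp_rot: [-3.103, -0.003, 1.577]
force: [-70.0, -8.9, 61.3]
finger_gap: -0.0001
```

Hard stop, too strong; back off and check.

Emit:
apply_moves(
  moves=[
    [[0,-0.014,0],0,255],
    [[0,0,0],0,255],
  ],
)

```text
clock: 2.92
tcp_pos: [0.4701, -0.0817, 0.0637]
tcp_rot: [-3.14, -0.001, 1.57]
force: [-1.0, 0.2, -0.1]
finger_gap: 0.0002
```

Run:
```python
from h import *
s=ctrl.observe();print(s["tcp_pos"],s["tcp_rot"],s["force"]);c=ctrl.capture("wrist");w=c["image"];s2=ctrl.capture("side")["image"][150:230,300:420]
cv2.imwrite("pics/b.png",np.vstack([cv2.resize(w[50:300,300:640],(510,375)),cv2.resize(s2,(510,220),interpolation=cv2.INTER_CUBIC)]))
```

```text
[ 0.47012105 -0.08169428  0.06370843] [-3.14008404e+00 -7.31503962e-04  1.56995803e+00] [-0.95089848  0.20386419 -0.10205254]
```

View pics/b.png

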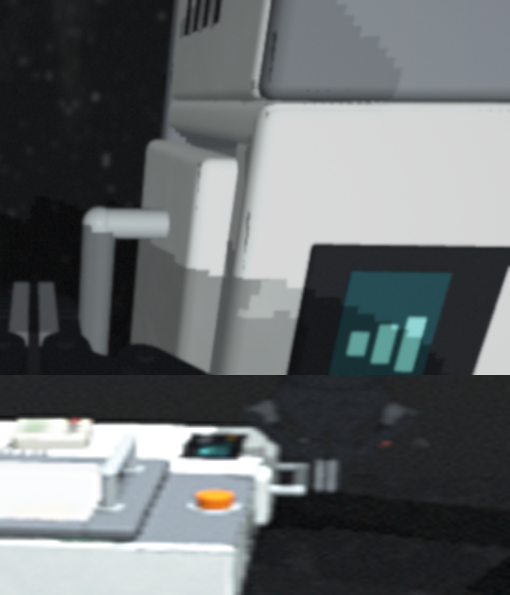

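Run:
```python
from h import *
s=ctrl.observe();c=ctrl.capture("wrist");T=wristT(c,s)
f=lambda x,y:(300+x*340/510,50+y*250/375)
for n,p,z in[("bar end",(97,222),.055),("face top front edge",(147,142),.074),("face top front right",(198,160),.074),("face top back",(237,160),.074),("case edge top",(256,112),.085),("case edge low",(228,375),.085),("deckcorner",(262,96),.085)]: print(n,onz(c,f(*p),z,T).round(4))
print(s["joints"])
```

```text
bar end [ 0.4906 -0.0466  0.055 ]
face top front edge [ 0.499  -0.0214  0.074 ]
face top front right [ 0.5116 -0.0258  0.074 ]
face top back [ 0.5211 -0.0258  0.074 ]
case edge top [ 0.5187 -0.0143  0.085 ]
case edge low [ 0.5205 -0.0781  0.085 ]
deckcorner [ 0.5195 -0.011   0.085 ]
[-4.09470619e-01  1.25118059e-01  2.09502503e+00 -1.35196062e-05
  9.22129208e-01 -4.09116179e-01]
```

Emit:
apply_moves(
  moves=[
    [[0,-0.02,0],0,255],
    [[0,-0.02,-0.003],0,255],
    [[0,0,0],0.12,255],
    [[0,0,0],0.12,255],
    [[0,0,0],0.12,255],
    [[0,0,0],0.12,255],
    [[0,0,0],0.12,255],
    [[0,0,0],0.12,255],
    [[0,0,0],0.12,255],
    [[0,0,0],0.12,255],
    [[0,0,0],0.12,255],
    [[0,0,0],0.12,255],
  ],
)

```text
clock: 4.07
tcp_pos: [0.4334, -0.0823, 0.0678]
tcp_rot: [3.14, -0.002, 0.365]
force: [0.4, -0.0, 0.8]
finger_gap: -0.0001
```

Emit:
apply_moves(
  moves=[
    [[0,0,0],0.12,255],
    [[0,0,0],0.12,255],
    [[0,0,0],0.12,255],
    [[0,0,0],0,255],
  ],
)

```text
clock: 4.4
tcp_pos: [0.4333, -0.0823, 0.0678]
tcp_rot: [3.141, -0.002, 0.009]
force: [-0.5, 0.6, -0.2]
finger_gap: 0.0001
```

Emit:
apply_moves(
  moves=[
    [[0.015,0,0],0,255],
    [[0.015,0,0],0,255],
    [[0.008,0,0],0,255],
    [[0.004,0,0],0,255],
    [[0.003,0,0],0,255],
    [[0.001,0,0],0,255],
  ],
)

```text
clock: 4.9
tcp_pos: [0.4746, -0.0813, 0.0665]
tcp_rot: [-3.141, 0.012, 0.015]
force: [-19.5, -3.3, 16.0]
finger_gap: 0.0002
```

Run:
```python
from h import *
s=ctrl.observe();print(s["tcp_pos"],s["force"]);c=ctrl.capture("wrist");w=c["image"];k=ctrl.capture("side");s2=k["image"][160:220,330:410];k3=ctrl.capture("scene");s3=k3["image"][200:310,270:435]
s=ctrl.observe();print(s["tcp_pos"],s["force"])
cv2.imwrite("pics/c.png",np.hstack([cv2.resize(w,(480,300)),cv2.resize(s2,(300,300),interpolation=cv2.INTER_CUBIC)]))
cv2.imwrite("pics/c3.png",cv2.resize(s3,None,fx=4,fy=4,interpolation=cv2.INTER_CUBIC))
```

```text
[ 0.4745767  -0.08128758  0.06651536] [-19.48849188  -3.30735008  15.95439749]
[ 0.47448213 -0.08130968  0.06656368] [-15.55119933  -3.07619193  11.04712909]
```

View pics/c.png

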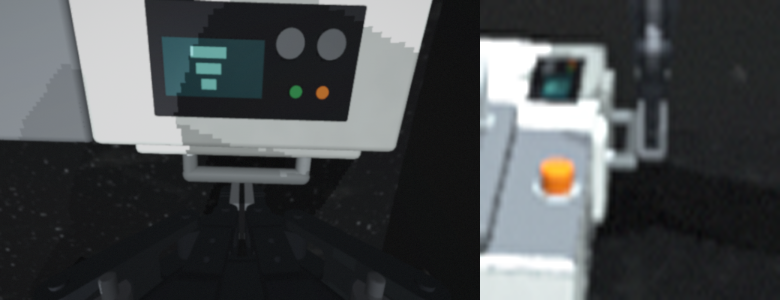

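Run:
```python
from h import *
s=ctrl.observe();c=ctrl.capture("wrist");T=wristT(c,s)
g=c["image"].astype(int)
print(T[:3,3]); print("col220",[tuple(g[y,220]) for y in range(186,226,2)])
for n,p,z in[("case edge",(331,198),.085),("face top front",(331,209),.074),("bar mid L",(250,233),.055),("bar R",(408,238),.055),("barpostR",(403,212),.055)]: print(n,onz(c,p,z,T).round(4))
```

```text
[ 0.54594262 -0.08030846  0.18346923]
col220 [(np.int64(217), np.int64(217), np.int64(216)), (np.int64(217), np.int64(217), np.int64(215)), (np.int64(212), np.int64(213), np.int64(208)), (np.int64(198), np.int64(199), np.int64(195)), (np.int64(213), np.int64(213), np.int64(212)), (np.int64(217), np.int64(217), np.int64(216)), (np.int64(218), np.int64(217), np.int64(216)), (np.int64(216), np.int64(216), np.int64(212)), (np.int64(204), np.int64(205), np.int64(199)), (np.int64(142), np.int64(143), np.int64(137)), (np.int64(39), np.int64(37), np.int64(36)), (np.int64(38), np.int64(38), np.int64(36)), (np.int64(38), np.int64(38), np.int64(35)), (np.int64(36), np.int64(35), np.int64(34)), (np.int64(33), np.int64(32), np.int64(31)), (np.int64(28), np.int64(26), np.int64(26)), (np.int64(23), np.int64(21), np.int64(21)), (np.int64(24), np.int64(24), np.int64(22)), (np.int64(23), np.int64(24), np.int64(21)), (np.int64(24), np.int64(22), np.int64(20))]
case edge [ 0.5176 -0.0837  0.085 ]
face top front [ 0.51   -0.0842  0.074 ]
bar mid L [ 0.4913 -0.047   0.055 ]
bar R [ 0.4899 -0.1215  0.055 ]
barpostR [ 0.5028 -0.1179  0.055 ]
```

The drawer is at its end stop: the bar has moved about 51 mm and the static push is 15–19 N with no motion, while the friction is only 2.5 N. Next: retreat, rise and turn back.

Emit:
apply_moves(
  moves=[
    [[-0.008,0,0],0,255],
    [[-0.012,0,0],0,255],
    [[0,0,-0.03],0,255],
    [[0,0,-0.03],-0.12,200],
    [[0,0,-0.03],-0.12,100],
    [[0,0,-0.03],-0.12,60],
    [[0,0,-0.03],-0.12,60],
    [[0,0,-0.03],-0.12,60],
    [[0,0,0],-0.12,60],
    [[0,0,0],-0.12,60],
    [[0,0,0],-0.12,60],
    [[0,0,0],-0.12,60],
  ],
  squeeze=20,
)

```text
clock: 6.1
tcp_pos: [0.458, -0.0816, 0.2474]
tcp_rot: [3.141, -0.0, 1.098]
force: [0.6, -0.0, -0.6]
finger_gap: 0.0655
```

Emit:
apply_moves(
  moves=[
    [[0,0,0],-0.12,60],
    [[0,0,0],-0.12,60],
    [[0,0,0],-0.12,60],
    [[0,0,0],-0.105,60],
    [[0.03,0.03,0],0,60],
    [[0.03,0.03,0],0,60],
    [[0.03,0.03,0],0,60],
    [[0.03,0.03,0],0,60],
    [[0.02,0.01,0],0,60],
    [[0.02,0.0,0],0,60],
    [[0,0,0],0,60],
    [[0,0,0],0,60],
  ],
)

```text
clock: 7.1
tcp_pos: [0.588, 0.0749, 0.2469]
tcp_rot: [-3.141, 0.0, 1.559]
force: [-0.4, 0.1, -0.2]
finger_gap: 0.0653
```

Run:
```python
from h import *
import pickle
s=ctrl.observe();print(s["tcp_pos"],s["tcp_rot"],s["force"],s["finger_gap"]);c=ctrl.capture("wrist");pickle.dump((s,c),open("d1.pkl","wb"))
cv2.imwrite("pics/e.png",c["image"])
```

```text
[0.58801962 0.07490505 0.24687781] [-3.14122864e+00  1.51380300e-04  1.55865054e+00] [-0.36557714  0.14731271 -0.19329464] 0.06531753968745974
```

View pics/e.png

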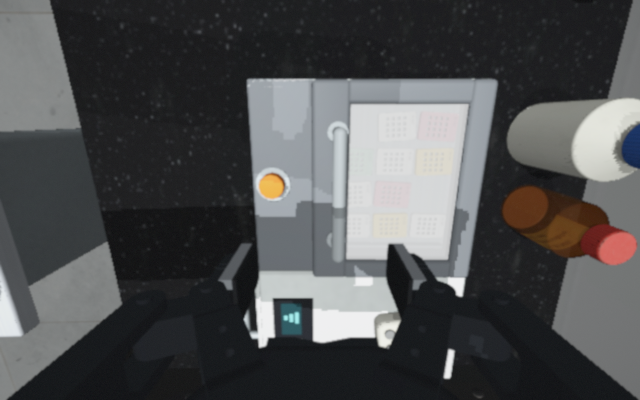

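The view shows the bar at (339,130)–(338,258), the button at (271,186), and the lid edges at x≈315 and 470–490.

Run:
```python
from h import *
import pickle
s,c=pickle.load(open("d1.pkl","rb"));T=wristT(c,s)
im=c["image"].astype(int);b,g,r=im[...,0],im[...,1],im[...,2]
m=((r>190)&(g>90)&(g<190)&(b<90)).astype(np.uint8);m[:,400:]=0
n,_,st,ce=cv2.connectedComponentsWithStats(m);k=1+np.argmax(st[1:,4]);print("btn",ce[k],onz(c,ce[k],.099,T))
for n,p,z in[("h1",(339,130),.1435),("h2",(338,258),.1435),("lidf",(314,80),.102),("lidf2",(314,274),.102),("deck fl",(248,80),.085),("deck fr",(258,270),.085)]: print(n,onz(c,p,z,T).round(4))
for y in (160,190,220): print([int(im[y,x].mean()) for x in range(326,352)])
```

```text
btn [271.73641304 186.01358696] [0.54155054 0.08400522 0.099     ]
h1 [0.601  0.1355 0.1435]
h2 [0.6006 0.0327 0.1435]
lidf [0.5825 0.1741 0.102 ]
lidf2 [ 0.5789 -0.0057  0.102 ]
deck fl [0.524  0.1766 0.085 ]
deck fr [ 0.5192 -0.01    0.085 ]
[158, 158, 158, 157, 157, 156, 155, 165, 182, 194, 201, 204, 207, 209, 208, 205, 199, 190, 177, 157, 126, 96, 123, 177, 205, 211]
[156, 155, 155, 156, 153, 149, 154, 172, 187, 196, 202, 204, 207, 207, 206, 202, 194, 181, 162, 134, 104, 127, 182, 212, 218, 220]
[112, 111, 113, 112, 111, 110, 118, 133, 145, 151, 155, 158, 162, 163, 161, 157, 151, 141, 130, 115, 125, 175, 207, 215, 218, 220]
```

Emit:
apply_moves(
  moves=[
    [[0.008,0.014,0.02],0,120],
    [[0,0,0.03],0,120],
    [[0,0,0.03],0,120],
    [[0,0,0.015],0,120],
    [[0,0,0.006],0,120],
    [[0,0,0],0,120],
    [[0,0,0],0,255],
    [[0,0,0],0,255],
    [[0,0,0],0,255],
    [[0,0,0],0,255],
    [[0,0,0],0,255],
  ],
  squeeze=30,
)

```text
clock: 8.07
tcp_pos: [0.6014, 0.0817, 0.1483]
tcp_rot: [-3.138, 0.001, 1.556]
force: [-9.6, -1.2, 8.3]
finger_gap: 0.0095
```

Emit:
apply_moves(
  moves=[
    [[0,0,-0.002],0,255],
    [[0,0,-0.002],0,255],
    [[0,0,-0.001],0,255],
    [[0,0,0],0,255],
  ],
)

```text
clock: 8.4
tcp_pos: [0.6021, 0.0817, 0.1507]
tcp_rot: [-3.141, 0.0, 1.556]
force: [2.0, -1.8, -6.7]
finger_gap: 0.0095
```

Emit:
apply_moves(
  moves=[
    [[0,0.0,-0.001],0,255],
    [[0,0,-0.001],0,255],
    [[0,0,0],0,255],
  ],
)

```text
clock: 8.65
tcp_pos: [0.6021, 0.0817, 0.1509]
tcp_rot: [-3.141, 0.0, 1.556]
force: [8.0, -3.2, -17.5]
finger_gap: 0.0097
```

The tug stopped hard: +2.6 mm, then 17 N, with no further motion for 2 mm more command. So it is caught. Lower, release, rise and turn to press the button.

Emit:
apply_moves(
  moves=[
    [[0,0,0.003],0,255],
    [[0,0,0.003],0,255],
    [[0,0,0.0],0,120],
    [[0,0,0],0,120],
    [[0,0,0],0,120],
    [[0,0,-0.02],0,120],
    [[0,0,-0.03],0,120],
    [[0,-0.03,-0.02],0,255],
    [[0,-0.03,0],-0.12,255],
    [[0,0,0],-0.12,255],
    [[0,0,0],-0.12,255],
    [[0,0,0],-0.12,255],
  ],
)

```text
clock: 9.65
tcp_pos: [0.5424, 0.0832, 0.2184]
tcp_rot: [3.139, 0.001, 2.042]
force: [0.2, -0.5, -0.3]
finger_gap: 0.0004
```

Emit:
apply_moves(
  moves=[
    [[0,0,0],-0.12,255],
    [[0,0,0],-0.12,255],
    [[0,0,0],-0.12,255],
    [[0,0,0],-0.12,255],
    [[0,0,0],-0.12,255],
    [[0,0,0],-0.12,255],
    [[0,0,0],-0.12,255],
    [[0,0,0],-0.12,255],
    [[0,0,0],-0.12,255],
    [[0,0,0],0,255],
  ],
)

```text
clock: 10.48
tcp_pos: [0.5428, 0.0831, 0.2181]
tcp_rot: [3.141, 0.002, 3.118]
force: [-0.1, 0.9, -0.7]
finger_gap: -0.0002
```

Emit:
apply_moves(
  moves=[
    [[0.001,0,0.03],0,255],
    [[0,0,0.03],0,255],
    [[0,0,0.025],0,255],
    [[0,0,0.005],0,255],
    [[0,0,0.004],0,255],
    [[0,0,0.003],0,255],
    [[0,0,0.003],0,255],
    [[0,0,0.002],0,255],
    [[0,0,0],0,255],
  ],
)

```text
clock: 11.23
tcp_pos: [0.5425, 0.0829, 0.1165]
tcp_rot: [3.141, 0.003, 3.115]
force: [0.9, 0.1, 0.9]
finger_gap: -0.0002
```

Emit:
apply_moves(
  moves=[
    [[0,0,0.002],0,255],
    [[0,0,0.002],0,255],
    [[0,0,0.001],0,255],
    [[0,0,0],0,255],
  ],
)

```text
clock: 11.57
tcp_pos: [0.5428, 0.0829, 0.1148]
tcp_rot: [-3.141, 0.001, 3.116]
force: [-11.9, 0.5, 26.1]
finger_gap: 0.0003
```

The button bottomed out: hard stop at 26 N with the tip at z≈0.090. Return to the handle.

Emit:
apply_moves(
  moves=[
    [[0,0,-0.01],0,255],
    [[0,0,-0.03],0,255],
    [[0,0,-0.03],0,200],
    [[0,0,-0.03],0.12,120],
    [[0,0,0],0.12,120],
    [[0,0,0],0.12,120],
    [[0,0,0],0.12,120],
    [[0,0,0],0.12,120],
    [[0,0,0],0.12,120],
    [[0,0,0],0.12,120],
    [[0,0,0],0.12,120],
    [[0,0,0],0.12,120],
  ],
)

```text
clock: 12.57
tcp_pos: [0.5414, 0.0828, 0.2103]
tcp_rot: [3.141, 0.0, 2.03]
force: [0.5, 0.5, 0.2]
finger_gap: 0.0451
```

Emit:
apply_moves(
  moves=[
    [[0,0,0],0.12,120],
    [[0,0,0],0.12,120],
    [[0,0,0],0.12,120],
    [[0,0,0],0.12,120],
    [[0,0.03,0],0,120],
    [[0,0.03,0],0,120],
    [[0,0,0.0],0,120],
    [[0,0,0],0,120],
  ],
)

```text
clock: 13.23
tcp_pos: [0.6021, 0.0818, 0.2099]
tcp_rot: [-3.141, 0.0, 1.555]
force: [-0.3, -0.8, -0.4]
finger_gap: 0.0453
```

Emit:
apply_moves(
  moves=[
    [[0,0,0.03],0,120],
    [[0,0,0.02],0,120],
    [[0,0,0.01],0,120],
    [[0,0,0.003],0,120],
    [[0,0,0],0,120],
    [[0,0,0],0,255],
    [[0,0,0],0,255],
    [[0,0,0],0,255],
    [[0,0,0],0,255],
    [[0,0,0],0,255],
  ],
)

```text
clock: 14.07
tcp_pos: [0.6013, 0.082, 0.149]
tcp_rot: [-3.141, 0.0, 1.556]
force: [-4.3, 0.1, 4.6]
finger_gap: 0.0097
```

Emit:
apply_moves(
  moves=[
    [[0,0.0027,-0.0073],0,255],
    [[0,0.0029,-0.0071],0,255],
    [[0,0,0],0,255],
  ],
)

```text
clock: 14.32
tcp_pos: [0.6077, 0.0819, 0.1634]
tcp_rot: [3.141, 0.0, 1.556]
force: [-1.4, -0.1, -1.7]
finger_gap: 0.0097
```

The lid is free. Lead it along the arc.

Emit:
apply_moves(
  moves=[
    [[0,0.0033,-0.006],0,255],
    [[0,0.0036,-0.0058],0,255],
    [[0,0.0038,-0.0056],0,255],
    [[0,0.0041,-0.0055],0,255],
    [[0,0.0044,-0.0052],0,255],
    [[0,0.0047,-0.005],0,255],
    [[0,0,0],0,255],
  ],
)

```text
clock: 14.9
tcp_pos: [0.6316, 0.0816, 0.1972]
tcp_rot: [-3.142, 0.0, 1.556]
force: [-7.1, 0.3, 3.5]
finger_gap: 0.0099
```

Emit:
apply_moves(
  moves=[
    [[0,0.0042,-0.0054],0,255],
    [[0,0.0047,-0.005],0,255],
    [[0,0.0052,-0.0045],0,255],
    [[0,0.0054,-0.0042],0,255],
    [[0,0.0057,-0.0038],0,255],
    [[0,0.006,-0.0036],0,255],
    [[0,0,0],0,255],
  ],
)

```text
clock: 15.48
tcp_pos: [0.6638, 0.0811, 0.2229]
tcp_rot: [3.138, -0.0, 1.556]
force: [-2.1, -0.3, 0.5]
finger_gap: 0.0096
```

Emit:
apply_moves(
  moves=[
    [[0,0.006,-0.0031],0,255],
    [[0,0.0062,-0.0028],0,255],
    [[0,0.0064,-0.0025],0,255],
    [[0,0.0064,-0.0022],0,255],
    [[0,0.0065,-0.0018],0,255],
    [[0,0,0],0,255],
    [[0,0,0],0,255],
  ],
)

```text
clock: 16.07
tcp_pos: [0.6948, 0.0806, 0.2358]
tcp_rot: [3.138, 0.0, 1.556]
force: [-4.2, 0.1, 6.8]
finger_gap: 0.0097
```

Run:
```python
from h import *
s=ctrl.observe();print(s["tcp_pos"],s["force"]);w=ctrl.capture("wrist")["image"];k=ctrl.capture("side")["image"][80:260,220:460];k3=ctrl.capture("scene")["image"][130:310,270:510]
a=cv2.resize(np.hstack([k,k3]),(800,300),interpolation=cv2.INTER_CUBIC)
cv2.imwrite("pics/f.png",np.vstack([a,np.hstack([cv2.resize(w,(400,250)),np.zeros((250,400,3),np.uint8)])]))
```

```text
[0.69478325 0.08064078 0.23577251] [-4.24959534  0.1080153   6.80950064]
```

View pics/f.png

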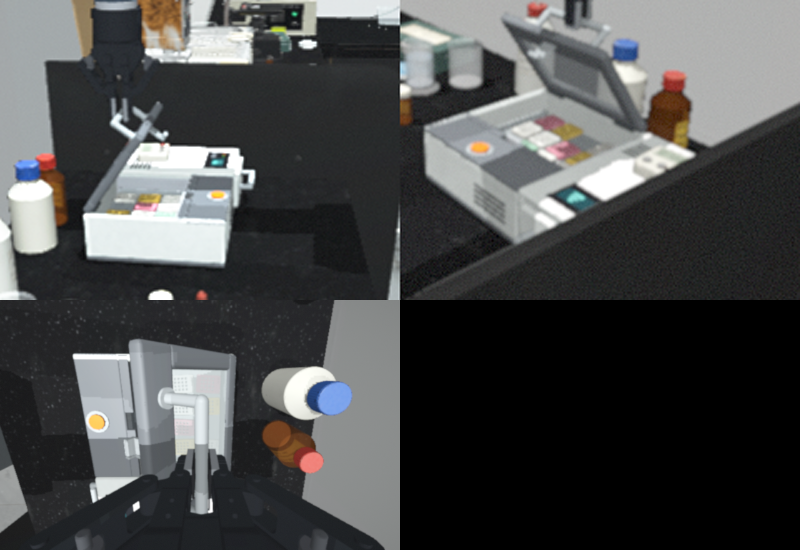

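The lid is raised about 50° with the bar between the pads, the drawer is in, and the button is down. Settle briefly, then hand in.

Emit:
apply_moves(
  moves=[
    [[0,0,0],0,255],
    [[0,0,0],0,255],
    [[0,0,0],0,255],
    [[0,0,0],0,255],
    [[0,0,0],0,255],
    [[0,0,0],0,255],
  ],
  squeeze=40,
)

```text
clock: 16.72
tcp_pos: [0.6944, 0.0806, 0.2357]
tcp_rot: [3.138, 0.0, 1.556]
force: [-4.3, 0.3, 6.5]
finger_gap: 0.0095
```

Run:
```python
from h import *
s=ctrl.observe();print(s["tcp_pos"],s["force"],s["finger_gap"],abs(s["dq"]).max())
print(ctrl.close_job())
```

```text
[0.69444918 0.08063883 0.23571634] [-4.3247798   0.33631456  6.53098886] 0.009451950954399307 0.001882454659262314
the job is handed in; nothing more can be done
None
```

I finished the sequence and handed the job in at about 17 s. The interface reports no verdict.

- **Drawer:** I pushed it in until it stopped hard, about 51 mm of travel. A steady 15–19 N push did not move it further, so I took it as home. Its face still looked 8–10 mm proud of the case front. I read that as the thickness of the drawer front, because the drawer starts at most 55 mm out.
- **Tug:** I gripped the bow handle without touching the button. The lid rose about 2.5 mm, then stopped hard at 17 N, so it was caught.
- **Button:** I lowered the lid, let go, and pressed the button until it bottomed out at 26 N. The lid then came up freely.
- **Lid:** I led it along its arc to roughly 0.9–0.95 rad (about 52°), worked out from the hand's position, and it looked about 50° in the pictures. At hand-in the bar was gripped at 40 N, with a 9.5 mm opening and a wrist force of about 8 N. The arm was at rest.

**Possible problem:** during the first drawer push, the wrist force reached about 93 N in total (70 N backward, 61 N upward). That is below the 120 N wrist limit. I took it to be the fingers against the pull at the end stop, but I couldn't rule out the gripper's body touching the case, where the limit is 40 N. I backed off at once and repeated the push gently with the gripper turned.

In the last pictures the drawer was in, the lid was up, and nothing near the warmer looked disturbed. I did not measure the loose items' positions again.

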